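Dust the gauge ball and hold it in the measuring beam

ROBOT

A 6-joint arm with a two-finger parallel gripper is mounted at the origin on the work surface. World frame = base frame: x ahead of the robot, y to its left, z up, the work surface at z = 0. Lengths are in mm, angles in rad, forces in N, time in s.
With the tool pointing down it reaches from about 275 to 825 mm from the base axis. Payload 5.2 kg.
Tool frame: the origin (TCP) lies at the very end of the fingers, on their centre line; the grasp point (between the pads) lies 19 mm behind it; z points along the fingers, y is the line along which they close (so a half turn about z gives the same grasp; the last joint's range is limited). The gripper opens to 93 mm and grips with 3 to 60 N. Pads are 15 mm wide; open, the fingers measure 128 mm over their backs; the gripper's body (75 mm by 188 mm) begins 65 mm behind the grasp point.
Start: joints at [1.03, 0.259, 1.535, -0, 1.348, -0.203], TCP at [182.255, 518.93, 218.653] pointing down, gripper open.
Joint ranges: [-3.14, 3.14], [-0.91, 2.08], [0.19, 2.58], [-1.22, 4.36], [0.22, 2.71], [-3.12, 3.12]. Speed limits (rad/s): [2.57, 2.57, 3.14, 3.14, 3.14, 3.14].

INTERFACE

Orientations are given as [roll, pitch, yaw] about the fixed x, y, z axes, in that order (R = Rz(yaw) Ry(pitch) Rx(roll)).
In Python, from bench import robot gives the robot as it stands. The module is installed in compiled form; this text tells all that it offers. Calls block until the motion is done:
- robot.move_ptp(position, orientation): joint-space move of the TCP to a pose.
- robot.move_linear(position, ori=None, speed=150, f_stop=None): straight line of the TCP; ori=None keeps the orientation; speed is the mean speed in mm/s. With f_stop (N) it stops when the force on the tool has changed by that much, and returns True; else False.
- robot.move_j(angles): joint-space move.
- robot.move_gripper(opening): opening from 0.0 (shut) to 1.0 (fully open); the grip force is fixed at half the most; returns when the fingers have stopped.
- robot.sleep(seconds).
- robot.inverse_kinematics(position, orientation): joint angles nearest the present ones, or None.
- robot.get_image(name): name is "scene" or "top" or "wrist"; returns a dict with "img" (480x640x3 uint8, blue, green, red), "fovy" (degrees; the focal length in pixels is half the picture's height over the tangent of half this angle, whatever the lens; pixels are square), "cx", "cy" (the principal point, pixels), "eye" and "orientation" of the camera in the world. Camera axes: x right, y down, z forward; pixel columns grow to the right and rows downward; lengths in mm; the calibration is good to about 2 mm. The wrist camera is an equidistant fisheye: a pixel r from the principal point sees the ray r / f radians off the axis. A picture is of the moment at which its call begins. There is no depth.
A pose or a line that the arm cannot do raises robot.MotionError and nothing moves.
- robot.hand_in(): hands the job in; it is judged then, once.
Readings, each from a call of its own:
- robot.current_t(): time.
- robot.current_qpos(): joint angles.
- robot.current_joint_vel(): joint speeds.
- robot.current_joint_efforts(): joint torques, N m.
- robot.current_tcp_pos(): TCP position.
- robot.current_eef_rot(): TCP orientation.
- robot.current_contact_force(): force on the tool from outside, world axes, zero at the start.
- robot.current_ft_torque(): the same for the moment, N m.
- robot.current_gripper_width(): opening from 0.0 (shut) to 1.0 (fully open).
- robot.current_finger_force(): force on a finger pad.
Only numpy, scipy, OpenCV 4.12 (cv2) and the standard library are available. Lean on these libraries where they do the work, as an engineer would, in place of code of your own. Each camera call takes 0.05 s, during which the arm holds its last target. There are 200 camera calls.

TASK

Pick up the small tray that carries the steel gauge ball by the grip block on top of its handle, lower it into the nitrogen purge pot until the ball is well down inside for about a second, so that the gas blows off the dust, and lift it clear again. Then carry it to the silhouette gauge and finish while still holding it there in the gripper, tray level and still, ball centred in the beam midway between lens and lamp, the handle's two uprights squarely to the left and right of the ball as the lens sees it. All the while the ball stays in its shallow pocket; do not knock the pot or the gauge, and leave everything else on the bench where it is.

Things in the scene. Friction and masses are not known exactly. Their poses are not given: they have to be found in the camera images.
- tray_grip (a point): centre of the black grip block on top of the loose tray's handle, the place to grasp: 12 mm thick along the tray's y, 30 mm wide along its x, 40 mm high. This point is 110 mm above the tray's underside and 97 mm straight above tray_pocket; the tray is 130 mm high and weighs about 75 g without the ball. Its z axis is up when the tray is level
- tray_pocket (a point): where the ball's centre belongs, 13 mm above the tray's underside. The tray is a round white plate (56 mm diameter, 3 mm thick) with two 5 mm uprights 24 mm either side along its x, joined by a crossbar at 90 mm under the grip block. The pocket is 23 mm across with a rim only 3 mm high: tipped some 45 degrees or jerked, the ball rolls out. Axes as tray_grip
- ball_center (a point): centre of the loose polished steel gauge ball, 20 mm diameter, 33 g, lying in the tray's pocket with about 1.5 mm of play; its axes mean nothing
- tray_stand: the fixed black disc (90 mm diameter) on which the tray starts, standing upright; origin under its middle. The tray's underside is 8 mm above the bench, inside a locating ring 4 mm high; it lifts straight out
- pot_rim (a point): centre of the mouth of the fixed nitrogen purge pot, an open round steel cup on a square dark steel flange (116 mm): inner diameter 96 mm, outer 103 mm, rim 80 mm above the bench, inner floor 68 mm below the rim. z up. A brass needle valve stands out near its foot along x, up to 80 mm from the axis and 49 mm high
- gauge: the fixed silhouette gauge: a black rail on the bench (40 mm wide, 22 mm high, 480 mm long) with lens and camera at its +y end and a lamp at its -y end, facing each other along its y axis. Its x axis is level, square to the beam, pointing away from the robot. Origin on the bench straight under the beam's middle. Lens and lamp reach 162 mm above the bench
- gauge_focus (a point): the middle of the beam, 130 mm above the bench, where the ball's centre is to be held. The fronts of lens (54 mm diameter) and lamp (50 mm) are each 90 mm from it along the gauge's y; the 180 mm gap is open from above and from the robot's side, with only the rail below. The camera's sharp field is about 40 mm wide and high. Axes as the gauge
- tweezers_mid (a point): middle of loose steel tweezers, 122 mm long, lying flat, 5 mm high: bystander
- driver_grip (a point): handle of a loose screwdriver, 170 mm long, lying flat: bystander
- lens_cap_mid (a point): centre of a loose round black lens cap, 58 mm diameter, 12 mm high: bystander
- mirror_mount_mid (a point): centre of a loose mirror mount on a short steel pedestal, 50 mm wide, 110 mm high: bystander
- bottle_mid (a point): centre of a loose brown glass bottle, 58 mm diameter, 125 mm high: bystander
- parts_box_mid (a point): centre of a loose open black parts box with dividers, 110 x 85 x 28 mm: bystander
- stage_mid (a point): centre of a loose black micrometer stage, 65 mm square, 38 mm high, its thimble reaching 84 mm from its centre: bystander
Not all that is in view belongs to the job. What is meant by the part that bears tray_grip is not red, and is the larger of those in its own colour.

How it is judged:
By the outcome, as a careful person would: the job done as asked, in the order asked, and still so for the second after the job is handed in, while the arm keeps its last pose, push and grip.
It also fails if it takes over 58 s, if anything falls off the work surface, if the arm or the gripper's body presses on something with over 40 N, if the wrist force passes 120 N, or if a joint passes its speed limit or range.

## Working session

There is one attempt and no reset: what is moved stays moved. The work goes in short steps, each a Python script; the robot and the scene stay as the last script left them, time stands still between calls to the robot, and variables do not carry over. Pictures are saved under pics/ and viewed, at most 10 in all, crops included, and the job is handed in when it is done.

```bash
mkdir -p pics; cat > h.py <<'E'
import numpy as np, cv2
from scipy.spatial.transform import Rotation as R
from bench import robot
def rot(o):
    o=np.array(o,float)
    return o if o.shape==(3,3) else R.from_euler('xyz',o).as_matrix()
def get(n,save=None):
    d=robot.get_image(n); d['name']=n
    if save: cv2.imwrite('pics/'+save,d['img'])
    return d
def f(d): return 240/np.tan(np.radians(d['fovy'])/2)
def ray(d,u,v):
    x=np.array([u-d['cx'],v-d['cy']])/f(d)
    if d['name']=='wrist':
        t=np.hypot(*x); c=np.array([*(x*np.sinc(t/np.pi)),np.cos(t)])
    else: c=np.array([*x,1.]); c/=np.linalg.norm(c)
    return np.array(d['eye'],float),rot(d['orientation'])@c
def plane(d,u,v,z):
    e,r=ray(d,u,v); return e+r*(z-e[2])/r[2]
def tri(*o):
    A=0;b=0;L=[]
    for d,u,v in o:
        e,r=ray(d,u,v);P=np.eye(3)-np.outer(r,r);A=A+P;b=b+P@e;L.append((e,P))
    x=np.linalg.solve(A,b); return x,[np.linalg.norm(P@(x-e)) for e,P in L]
def proj(d,p):
    c=rot(d['orientation']).T@(np.array(p,float)-d['eye'])
    if d['name']=='wrist':
        t=np.arctan2(np.hypot(c[0],c[1]),c[2]); q=c[:2]/np.hypot(c[0],c[1])*t
    else: q=c[:2]/c[2]
    return q*f(d)+[d['cx'],d['cy']]
E
python3 - <<'E'
from h import *
import pickle
D={}
for n in('scene','top','wrist'):
    D[n]=get(n,n+'0.png'); d=D[n]; print(n,d['fovy'],d['cx'],d['cy'],d['eye'],d['orientation'])
pickle.dump(D,open('d0.pkl','wb')); print(robot.current_t(),robot.current_eef_rot())
E
```

```text
scene 45.074053671228675 324.36546827338657 247.25608452903762 [1409.82163695  591.30456475  884.57568347] [-2.18669292 -0.01168827  2.16597005]
top 43.10806229479002 316.01979659200254 236.12726242720444 [ 356.66609475  -11.23025248 1386.89138844] [-3.02554395  0.00420565 -1.56606645]
wrist 65.70646984690485 323.313855647714 235.64683369115292 [110.20809651 544.50692679 383.28347972] [2.86235303e+00 8.24268555e-04 1.23360508e+00]
0.15 [-3.14022466e+00 -2.71731098e-04  2.80377316e+00]
```

View pics/scene0.png

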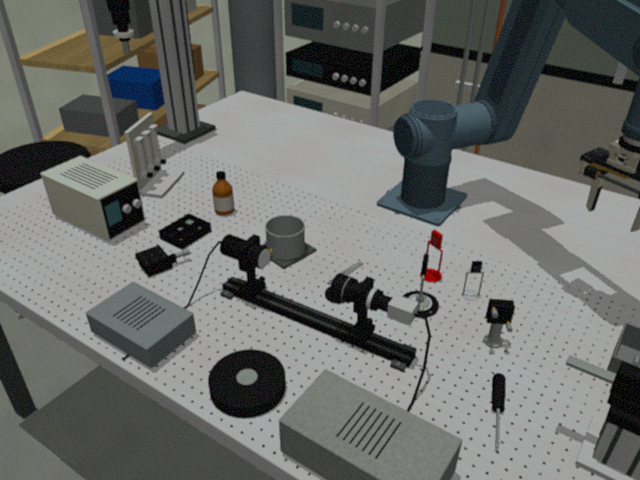

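View pics/top0.png

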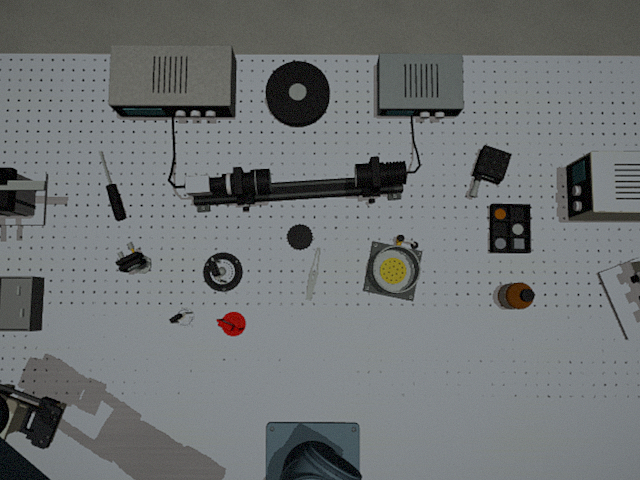

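Scene: the white tray stands on its black disc at about (425,300), behind the lens; decoys are red at (435,255) and small white at (475,280). Top: tray about (223,271), pot (393,269), gauge from (200,190) to (405,180) with the lens on the left (+y).

```bash
python3 - <<'E'
from h import *
import pickle
D=pickle.load(open('d0.pkl','rb'));t=D['top']
for n,u,v,z in [('stand',223,272,8),('pot',393,269,80),('lens front',271,182,130),('lamp front',356,178,130),('rail L',200,196,22),('rail R',402,186,22),('red',232,323,8),('white2',181,318,100),('mirror',132,260,60),('tweez',314,272,0)]:
    print(n,plane(t,u,v,z).round())
cv2.imwrite('pics/c1.png',cv2.resize(t['img'][150:310,170:440],None,fx=2.9,fy=2.9,interpolation=cv2.INTER_CUBIC))
E
```

```text
stand [434. 206.   8.]
pot [ 439. -171.   80.]
lens front [617.  90. 130.]
lamp front [627. -89. 130.]
rail L [607. 260.  22.]
rail R [ 632. -200.   22.]
red [320. 183.   8.]
white2 [332. 278. 100.]
mirror [457. 398.  60.]
tweez [436.  -0.   0.]
```

View pics/c1.png

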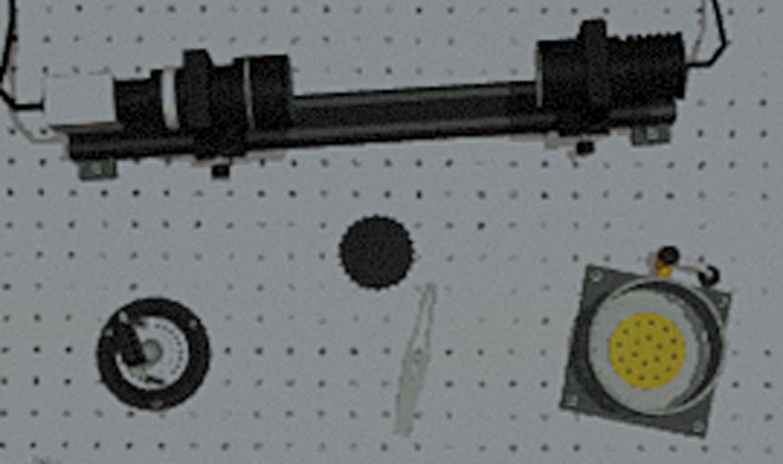

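Crop shows the tray on its ring at (152,353) with handle block about (130,340), pot mouth at (655,346), lens front at x≈290, lamp front at x≈538, rail between. Now a closer look with the wrist camera.

```bash
python3 - <<'E'
from h import *
import pickle
o=[np.pi,0,2.8]
robot.move_ptp([434,206,270],o); a=get('wrist','w1.png')
robot.move_linear([470,110,270]); b=get('wrist','w2.png')
pickle.dump((a,b),open('d1.pkl','wb')); print(robot.current_t(),robot.current_qpos())
cv2.imwrite('pics/w12.png',cv2.resize(np.hstack([a['img'],b['img']])[:,:,:],(800,300)))
E
```

```text
2.5833 [-3.59819185e-04  1.04225389e-01  1.60004673e+00  3.97987339e-04
  1.43751408e+00 -1.23042531e+00]
```

View pics/w12.png

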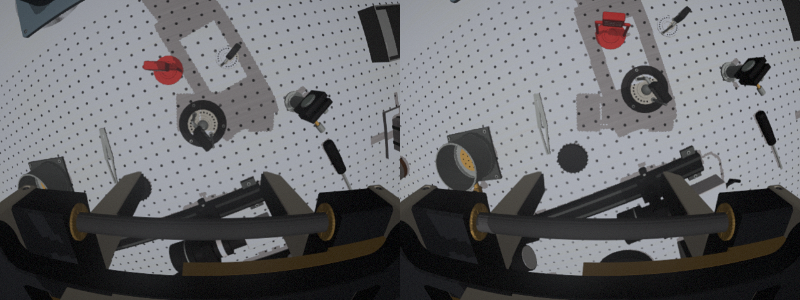

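Left half (view 1): tray at about (203,122), red decoy (165,70), mirror mount (307,105). Right half (view 2): tray at (647,90), block towards (655,88); pot mouth at (458,165), lens cap (572,158). Zooming on the tray in both.

```bash
python3 - <<'E'
from h import *
import pickle
a,b=pickle.load(open('d1.pkl','rb'))
A=a['img'][150:250,270:370];B=b['img'][90:190,340:440]
g=lambda i:cv2.resize(cv2.convertScaleAbs(i,alpha=1.5,beta=25),(400,400),interpolation=cv2.INTER_CUBIC)
cv2.imwrite('pics/w12c.png',np.hstack([g(A),g(B)]))
E
```

```text
(no output)
```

View pics/w12c.png

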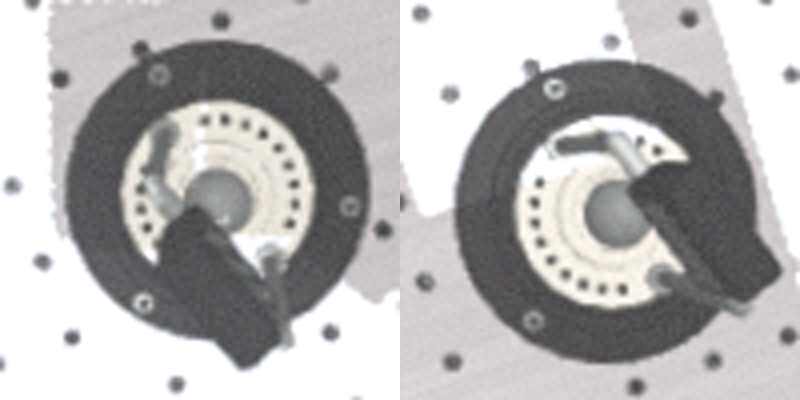

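The crops show ball (left (217,200), right (616,213)), uprights' feet (165,130)/(270,258) and (560,147)/(660,278), crossbar ends (155,185)/(287,340) and (607,138)/(745,308), and the block.

```bash
python3 - <<'E'
from h import *
import pickle
a,b=pickle.load(open('d1.pkl','rb'))
def T(n,p,q):
    x,r=tri((a,270+p[0]/4,150+p[1]/4),(b,340+(q[0]-400)/4,90+q[1]/4)); print(n,x.round(1),np.round(r,1)); return x
T('disc',(218,190),(605,211)); c=T('ball',(217,200),(616,213))
f1=T('f1',(165,130),(560,147));f2=T('f2',(270,258),(660,278))
g1=T('g1',(155,185),(607,138));g2=T('g2',(287,340),(745,308))
for p,q in((f1,f2),(g1,g2)): d=q-p; print(np.linalg.norm(d),np.arctan2(d[1],d[0]),((p+q)/2).round(1))
for y in (0,-.4,-.8): print(y)
E
```

```text
disc [435.7 208.4  -0.7] [0.1 0.1]
ball [435.4 208.2  17.2] [0.1 0.1]
f1 [412.9 200.4   6.8] [0.3 0.3]
f2 [458.6 216.5   7.6] [0.1 0.1]
g1 [412.8 199.5  91.6] [1.3 1.3]
g2 [458.8 217.3  96.6] [0.1 0.1]
48.43050774976098 0.34003486243647607 [435.7 208.5   7.2]
49.526214123936995 0.3680769785080832 [435.8 208.4  94.1]
0
-0.4
-0.8
```

Tray: (435.7, 208.4), yaw 0.354. Next, pot and gauge from above with two wrist views each.

```bash
python3 - <<'E'
from h import *
import pickle
o=[np.pi,0,1.6]; S=[]
robot.move_ptp([440,-210,330],o); S.append(get('wrist'))
robot.move_linear([400,-260,330],speed=250); S.append(get('wrist'))
robot.move_ptp([620,-70,330],o); S.append(get('wrist'))
robot.move_linear([550,-60,330],speed=250); S.append(get('wrist'))
pickle.dump(S,open('d2.pkl','wb')); print(robot.current_t(),robot.current_qpos())
I=[s['img'] for s in S]
cv2.imwrite('pics/g4.png',cv2.convertScaleAbs(cv2.resize(np.vstack([np.hstack(I[:2]),np.hstack(I[2:])]),(800,600),interpolation=cv2.INTER_AREA),alpha=1.5,beta=20))
E
```

```text
5.9833 [-3.12344880e-01  2.14468917e-01  1.32345389e+00 -7.61210422e-05
  1.60165135e+00 -3.39583583e-01]
```

View pics/g4.png

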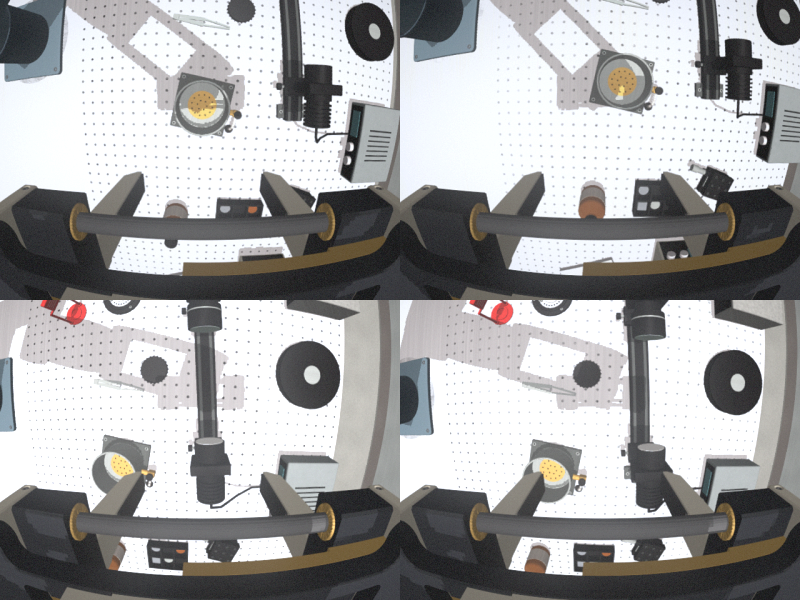

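Top row: pot mouth at about (201,104) and (622,81). Bottom row: gauge rail with the lens front at (205,330)/(648,337) and lamp front at (209,440)/(650,447). Zooming.

```bash
python3 - <<'E'
from h import *
import pickle
S=pickle.load(open('d2.pkl','rb'))
C=[(0,260,105),(2,270,0),(2,275,190),(1,295,70),(3,340,0),(3,340,190)]
I=[cv2.convertScaleAbs(cv2.resize(S[k]['img'][v:v+120,u:u+120],(264,264),interpolation=cv2.INTER_CUBIC),alpha=1.7,beta=30) for k,u,v in C]
cv2.imwrite('pics/g6.png',np.vstack([np.hstack(I[:3]),np.hstack(I[3:])]))
E
```

```text
(no output)
```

View pics/g6.png

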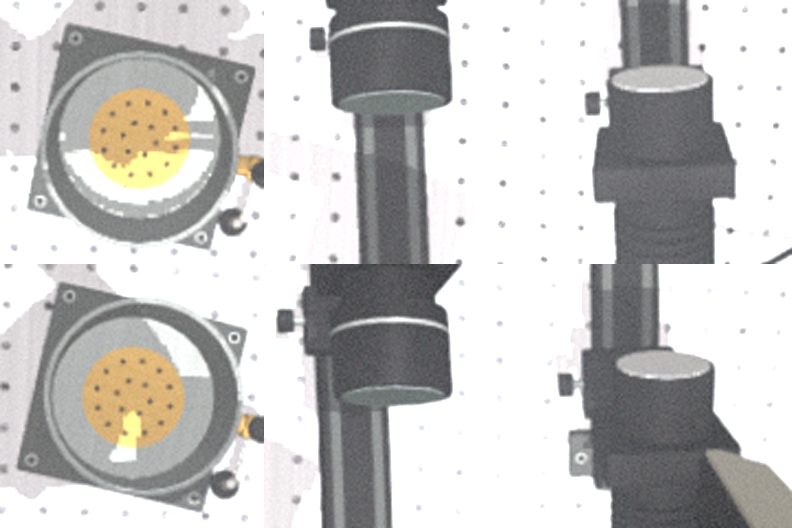

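```bash
python3 - <<'E'
from h import *
import pickle
S=pickle.load(open('d2.pkl','rb')); t=pickle.load(open('d0.pkl','rb'))['top']
P=lambda k,u,v,x,y:(S[k],u+x/2.2-.3,v+y/2.2-.3)
pr=lambda n,r:(print(n,r[0].round(1),np.round(r[1],1)),r[0])[1]
pot=pr('pot',tri(P(0,260,105,139,148),P(1,295,70,142,131.5)))
le=pr('lens',tri(P(2,270,0,127,102),P(3,340,0,130,130)))
la=pr('lamp',tri(P(2,275,190,132,79),P(3,340,190,137,101)))
d=le-la; m=(le+la)/2; print('mid',m.round(1),'len',np.linalg.norm(d),'yaw',np.arctan2(-d[0],d[1]))
A=plane(*P(2,270,0,131,262),22);B=plane(*P(2,275,190,127.5,2),22);print('rail',A,B)
L,Rr=plane(t,200,196,22),plane(t,402,186,22)
# rail centreline from mask-free: distance of mid from rail points
for q in (m,le,la,pot): print(proj(t,q).round(1))
E
```

```text
pot [ 439.3 -177.8   67.8] [0.1 0.1]
lens [619.3  92.  133.9] [0.4 0.4]
lamp [632.  -86.1 134. ] [0.2 0.2]
mid [625.7   3.  134. ] len 178.54170873646555 yaw 0.07152051244464988
rail [624.73599954  23.34634615  22.        ] [632.05584952 -68.60012041  22.        ]
[312.4 177.9]
[269.9 180.8]
[354.8 175.1]
[395.5 269. ]
```

```bash
python3 - <<'E'
from h import *
import pickle
S=pickle.load(open('d2.pkl','rb')); t=pickle.load(open('d0.pkl','rb'))['top']
P=lambda k,u,v,x,y:(S[k],u+x/2.2-.3,v+y/2.2-.3)
print('pot80',plane(*P(0,260,105,139,148),80),plane(*P(1,295,70,142,131.5),80))
for a,b in ((P(2,270,0,127,102),P(2,275,190,132,79)),(P(3,340,0,130,130),P(3,340,190,137,101))):
    l,m=plane(*a,130),plane(*b,130); d=l-m; print('gauge',l.round(1),m.round(1),((l+m)/2).round(1),np.linalg.norm(d),np.arctan2(-d[0],d[1]))
def fit(d,it,name):
    pts=[]
    for (u,v) in it: pts.append(plane(d,u,v,22))
    p=np.array(pts); k=np.polyfit(p[:,1],p[:,0],1); r=p[:,0]-np.polyval(k,p[:,1]); print(name,'yaw',-k[0],'x at y=3',np.polyval(k,3).round(1),r.std().round(2))
for k,u0,u1,r0,r1 in ((2,290,375,55,215),(3,330,425,70,215)):
    g=cv2.cvtColor(S[k]['img'],cv2.COLOR_BGR2GRAY); th=cv2.threshold(g,0,255,cv2.THRESH_OTSU)[0]; E0=[];E1=[]
    for v in range(r0,r1):
        c=np.where(g[v,u0:u1]<th*.75)[0]
        if len(c)>15: E0.append((u0+c[0],v));E1.append((u0+c[-1],v))
    fit(S[k],E0,f'w{k} near');fit(S[k],E1,f'w{k} far')
g=cv2.cvtColor(t['img'],cv2.COLOR_BGR2GRAY); E0=[]
for u in range(278,350):
    c=np.where(g[160:215,u]<70)[0]
    if len(c): E0.append((u,160+c[-1]))
fit(t,E0,'top near'); 
E
```

```text
pot80 [ 439.32886055 -176.51414881   80.        ] [ 438.09366866 -177.88024258   80.        ]
gauge [619.2  92.5 130. ] [632.2 -87.3 130. ] [625.7   2.6 130. ] 180.2342491320131 0.07182174973034626
gauge [620.1  93.3 130. ] [633. -87. 130.] [626.6   3.1 130. ] 180.7498452428008 0.07120768820161799
w2 near yaw 0.07403359385110497 x at y=3 605.5 4.46
w2 far yaw 0.08272351798086901 x at y=3 647.4 7.72
w3 near yaw 0.07612477867266616 x at y=3 604.3 3.58
w3 far yaw 0.06890842883109005 x at y=3 644.1 0.34
top near yaw 0.06318175653923801 x at y=3 603.9 3.49
```

Gauge focus ≈ (626.1, 2.9, 130), yaw 0.071; pot mouth (438.7, −177.2). Grasp the tray and lift.

```bash
python3 - <<'E'
from h import *
o=[np.pi,0,0.354-np.pi]; x,y=435.7,208.4
robot.move_ptp([x,y,200],o); robot.move_gripper(.45)
s=robot.move_linear([x,y,99],speed=80,f_stop=5); print(s,robot.current_tcp_pos())
a=get('wrist')
robot.move_gripper(0); print(robot.current_gripper_width()*93,robot.current_finger_force(),robot.current_contact_force())
robot.move_linear([x,y,102],speed=20); b=get('wrist')
robot.move_linear([x,y,200],speed=80); robot.sleep(.3); c=get('wrist')
print(robot.current_t(),robot.current_contact_force(),robot.current_ft_torque(),robot.current_tcp_pos(),robot.current_qpos())
cv2.imwrite('pics/gr.png',cv2.convertScaleAbs(np.hstack([i['img'][150:450,120:520] for i in (b,c)]),alpha=1.5,beta=20))
E
```

```text
False [436.10635582 208.48296499  99.47620194]
11.75190497702943 29.98850852251053 [ 0.28177764 -1.1310219   0.27456835]
12.3083 [-0.38723753  0.75513929 -1.62040797] [ 0.03512736  0.01156557 -0.01128564] [435.62846036 208.38313501 199.82497344] [ 2.14677122e-01  1.52173141e-01  1.71828707e+00 -8.68002533e-06
  1.27150306e+00 -1.71013194e+00]
```

View pics/gr.png

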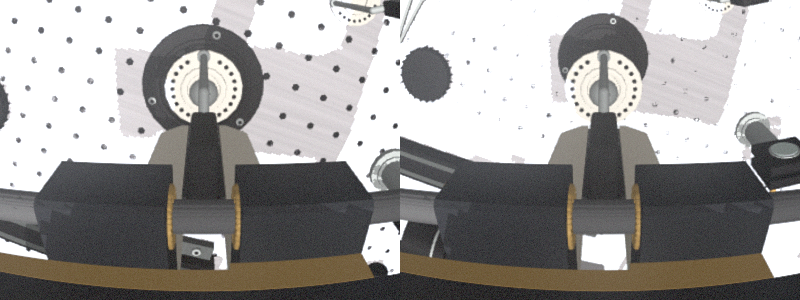

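Both frames show the tray centred and level in the fingers (plate at (203,88) and (603,85)), the block fully between the pads; the ball is hidden behind the near upright. On to the pot.

```bash
python3 - <<'E'
from h import *
o=[np.pi,0,0.071-np.pi]; x,y=438.7,-177.2
robot.move_linear([x,y,205],o,speed=110); a=get('wrist'); t=get('top')
print(robot.current_t(),robot.current_contact_force(),robot.current_tcp_pos(),robot.current_qpos().round(2) if hasattr(robot.current_qpos(),'round') else robot.current_qpos())
cv2.imwrite('pics/pt.png',cv2.convertScaleAbs(np.hstack([a['img'][100:400,120:520],cv2.resize(t['img'][219:319,330:463],(400,300))]),alpha=1.5,beta=20))
E
```

```text
16.0667 [-0.02433281  0.11055985 -1.66289538] [ 438.69540314 -177.06846408  205.01761377] [-0.62  0.13  1.73  0.    1.28 -2.26]
```

View pics/pt.png

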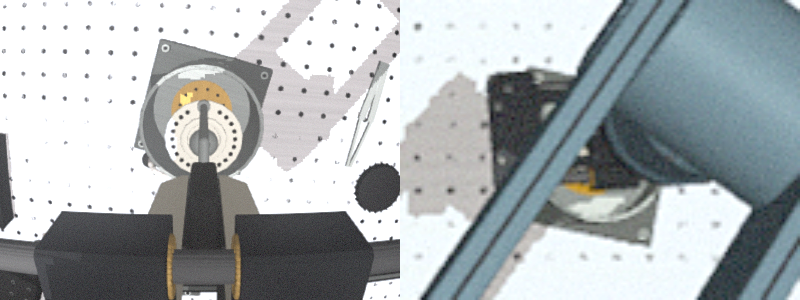

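The plate hangs centrally over the pot mouth (plate (204,137), pot sides at 141 and 266). Dip, lift, and carry to the gauge.

```bash
python3 - <<'E'
from h import *
x,y=438.7,-177.2
s=robot.move_linear([x,y,111],speed=70,f_stop=8); print(s,robot.current_tcp_pos(),robot.current_contact_force())
robot.sleep(1.6)
robot.move_linear([x,y,270],speed=90)
robot.move_linear([626.1,2.9,270],speed=110)
print(robot.current_t(),robot.current_contact_force())
robot.move_linear([626.1,2.9,208],speed=50); robot.sleep(.3)
a=get('wrist'); t=get('top'); s=get('scene')
import pickle; pickle.dump((a,t,s),open('d3.pkl','wb'))
print(robot.current_t(),robot.current_contact_force(),robot.current_tcp_pos(),robot.current_eef_rot())
cv2.imwrite('pics/fin.png',cv2.convertScaleAbs(np.hstack([a['img'][130:430,120:520],cv2.resize(s['img'][205:355,220:420],(400,300),interpolation=cv2.INTER_CUBIC)]),alpha=1.5,beta=20))
E
```

```text
False [ 439.05047173 -177.42748819  111.46404291] [ 0.58042523 -0.14934947 -1.32552125]
23.5917 [-0.28334901 -0.19599334  0.62600134]
25.4333 [-0.09933436 -0.3953212  -1.82490043] [626.11236646   2.89926557 208.02554815] [ 3.14158449e+00  5.12977995e-05 -3.07061869e+00]
```

View pics/fin.png

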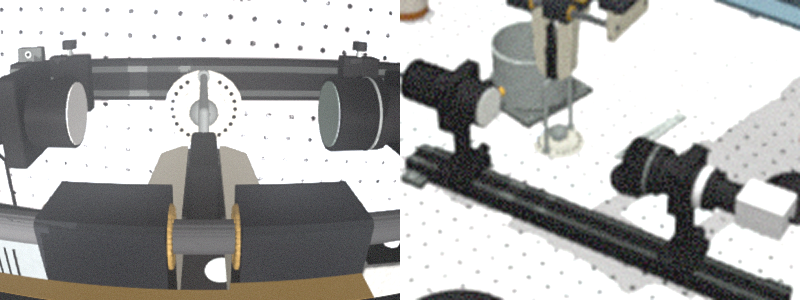

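Left: ball (204,112) midway between lamp front (77,113) and lens front (330,115). Right: the tray hangs level with the ball at (558,135). Checking by numbers.

```bash
python3 - <<'E'
from h import *
import pickle
a,t,s=pickle.load(open('d3.pkl','rb'))
print('ball',tri((a,324,242),(s,298.8,272.3)),'expected px',proj(a,[626.1,2.9,130]),proj(s,[626.1,2.9,130]))
la=tri((a,197,243),(s,264.3,256.8)); print('lamp',la)
print('lens/lamp expected px',proj(a,[619.7,92.7,130]),proj(a,[632.5,-86.9,130]), proj(s,[632.5,-86.9,130]))
for n,u in(('lens',(450,245)),('lamp',(197,243)),('ball',(324,242))): print(n,plane(a,*u,130))
# ball blob refine in wrist view by plate dots/circle
E
```

```text
ball (array([625.38822746,   4.27720157, 125.82432675]), [np.float64(0.4919396232291228), np.float64(0.49193962322904133)]) expected px [322.573841   244.30046352] [297.8266459  270.65848356]
lamp (array([630.72524243, -85.26095276, 132.58225203]), [np.float64(0.37495394125604986), np.float64(0.3749539412560423)])
lens/lamp expected px [448.70287974 243.99790487] [196.541765   243.93399699] [263.11131582 257.80910396]
lens [620.37729457  93.83143786 130.        ]
lamp [631.77138493 -86.52552932 130.        ]
ball [624.38275784   3.75743706 130.        ]
```

Within about 2 mm; I'll refine the tray position from the ring of dots on its plate, and the ball from its grey blob.

```bash
python3 - <<'E'
from h import *
import pickle
from scipy.optimize import least_squares
a,t,s=pickle.load(open('d3.pkl','rb'))
g=cv2.cvtColor(a['img'],cv2.COLOR_BGR2GRAY)
u0,v0=284,192; c=cv2.resize(g[v0:v0+90,u0:u0+82],None,fx=4,fy=4,interpolation=cv2.INTER_CUBIC)
bh=cv2.morphologyEx(c,cv2.MORPH_BLACKHAT,cv2.getStructuringElement(cv2.MORPH_ELLIPSE,(21,21)))
n,l,st,ce=cv2.connectedComponentsWithStats((bh>35).astype(np.uint8))
Q=[]
for k in range(1,n):
    if 15<st[k,4]<250 and max(st[k,2:4])<24:
        Q.append(plane(a,u0+(ce[k][0]+.5)/4-.5,v0+(ce[k][1]+.5)/4-.5,120))
Q=np.array(Q); r=np.hypot(Q[:,0]-625,Q[:,1]-3); Q=Q[(r>16)&(r<28)]
fn=lambda p:np.hypot(Q[:,0]-p[0],Q[:,1]-p[1])-p[2]
z=least_squares(fn,[625,3,22],loss='soft_l1',f_scale=.5); print('plate',z.x,len(Q),np.abs(z.fun).round(1))
# ball: horizontal extents of non-white grey within plate
for v in range(226,258,2): print(v,g[v,306:342:1].tolist()) if v in(232,238,242,246,250) else None
E
```

```text
plate [625.1473491    3.08033059  22.4546578 ] 16 [0.1 0.2 0.  0.2 0.2 6.2 6.2 0.2 0.1 0.3 0.1 0.2 0.1 5.4 0.2 0. ]
232 [195, 194, 187, 177, 186, 194, 187, 168, 121, 85, 88, 92, 91, 82, 76, 79, 77, 80, 81, 78, 76, 79, 86, 94, 92, 91, 96, 138, 178, 192, 194, 179, 183, 193, 191, 194]
238 [189, 161, 188, 171, 123, 88, 98, 101, 102, 107, 112, 115, 98, 86, 83, 90, 96, 100, 101, 97, 95, 86, 92, 107, 114, 111, 109, 110, 104, 99, 94, 145, 180, 175, 165, 190]
242 [193, 178, 187, 128, 91, 96, 101, 106, 108, 111, 117, 119, 101, 96, 108, 114, 120, 128, 127, 128, 119, 113, 101, 109, 119, 117, 117, 115, 108, 105, 99, 113, 163, 173, 169, 190]
246 [193, 195, 172, 128, 96, 93, 99, 107, 105, 114, 116, 118, 100, 98, 105, 115, 122, 122, 130, 127, 122, 108, 101, 108, 117, 116, 115, 112, 111, 101, 101, 108, 155, 185, 192, 192]
250 [190, 190, 195, 195, 173, 136, 105, 96, 99, 105, 113, 115, 98, 100, 107, 114, 120, 127, 129, 126, 120, 112, 103, 109, 114, 111, 108, 104, 101, 112, 152, 186, 193, 192, 190, 189]
```

```bash
python3 - <<'E'
from h import *
robot.move_linear([626.6,3.0,208.4],speed=5); robot.sleep(.8)
print(robot.current_t(),robot.current_tcp_pos(),robot.current_finger_force(),robot.current_contact_force(),np.abs(robot.current_joint_vel()).max())
print(robot.hand_in())
E
```

```text
26.5167 [626.6013871    3.00247153 208.40135994] 29.98821258544922 [-0.25166859 -0.13303572 -1.03796002] 0.001922648840855265
the job is handed in; nothing more can be done
None
```

Job handed in at 26.5 s: the tray was dipped in the purge pot for about 1.6 s and is now held still in the gauge beam with the ball in its pocket, within about 1 mm of the focus across the beam by the wrist camera; its height rests on the arm's readings and the stated dimensions, since the camera check was only good to about 4 mm.

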